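Take the brush roller out of the buffing stand

ROBOT

A 6-joint arm with a two-finger parallel gripper is mounted at the origin on the work surface. World frame = base frame: x ahead of the robot, y to its left, z up, the work surface at z = 0. Lengths are in mm, angles in rad, forces in N, time in s.
With the tool pointing down it reaches from about 400 to 925 mm from the base axis. Payload 12.5 kg.
Tool frame: the origin (TCP) lies on the centre line of the jaws, within the pads' length; the fingertips stand 14 mm ahead of it and the grasp point (between the pads) lies 5 mm behind it; z points along the fingers, y is the direction in which the jaws open and shut (so a half turn about z gives the same grasp; the last joint's range is limited). The gripper opens to 95 mm and grips with 3 to 60 N. Pads are 20 mm wide; open, the fingers measure 119 mm over their backs; the gripper's body (75 mm by 180 mm) begins 59 mm behind the grasp point.
Start: joints at [-1.4, 0.491, 1.559, -0, 1.092, -0.106], TCP at [170.822, -601.22, 228.661] pointing down, gripper open.
Joint ranges: [-3.1, 3.1], [-0.84, 2.19], [0.05, 2.79], [-1.13, 4.28], [0.06, 2.93], [-2.69, 2.69]. Speed limits (rad/s): [2.22, 2.22, 2.79, 3.14, 3.14, 3.14].

INTERFACE

Orientations are given as [roll, pitch, yaw] about the fixed x, y, z axes, in that order (R = Rz(yaw) Ry(pitch) Rx(roll)).
In Python, from cell import * gives the robot as it stands.
- The arm moves only by the tool play_rows, never from a script. Its argument "moves" is a list of rows, each a list of 7 numbers: the shift along the tool's x, y, z in m, then the turn, a rotation vector about the tool's x, y, z in rad, then the opening in per cent of the stroke, from 0 (shut) to 100 (fully open). In form: [[tx, ty, tz, ax, ay, az, claw], ...]. A call has 1 to 8 rows; each row shifts and turns the pose as measured when the row begins, along the tool's axes as they then stand; what a row does not reach is not made up. A row lasts 1/10 s, in which the tool goes at most 50 mm and 8.59 degrees, less where a joint would pass 70% of its speed; a pose out of reach is approached as far as the arm can. A call is refused whole if a number of a shift passes 0.05 or a number of a turn 0.15, either way. A call with a gripper value outside its range is refused whole. The fingers move at their own pace and stop on an object; the grip force is fixed at half the most. Time passes only in rows, so rows that do not move let the fingers close. It gives the time, the measured TCP pose, the force and the opening at its end, in the units of the state.
- state(): the state, without advancing time (a new reading comes with each control period).
- read_camera(name): name is "side" or "top"; returns a dict with "img" (480x640x3 uint8, red, green, blue), "fx", "fy", "cx", "cy" (pixels), "R" (3x3) and "t" (3): a world point X has camera coordinates R X + t. Camera axes: x right, y down, z forward; pixel columns grow to the right and rows downward; lengths in mm; the calibration is good to about 2 mm. A picture is of the moment at which its call begins. There is no depth.
- job_done(): hands the job in, once; it reports no verdict.
The state is a dict: "t": time; "joints": joint angles; "qvel": joint speeds; "tau": joint torques, N m; "eef_pos": TCP position; "tcp_rot": TCP orientation; "ft_force": force on the tool from outside, world axes, zero at the start; "moment": the same for the moment, N m; "opening": opening from 0.0 (shut) to 1.0 (fully open).
Only numpy, scipy, OpenCV 4.12 (cv2) and the standard library are available. Lean on these libraries where they do the work, as an engineer would, in place of code of your own. Each camera call takes 0.05 s, during which the arm holds its last target.

TASK

Flip the buffing stand's cam lever fully open by swinging its handle over towards the front of the stand, leaving the roller in its seat. Then take the brush roller out: draw it forward along its slots, lower it out through the open bottoms of the slots, set it down (do not drop it) lengthwise in the middle of the long wooden tray, and let go. Leave the lever open.

Things in the scene. Friction and masses are not known exactly. Their poses are not given: they have to be found in the camera images.
- stand: Fixed grey roller stand. Origin on the table under the seated roller's middle; x to its rear, front (-x) roughly to the robot, y left along the axle. Two 8 mm cheek plates at y = +-63..71 mm, tops z = 163; free between them above and in front. The opened lever stands up to z = 205 and forward to x = -155 at the left: after lowering go 155 mm forward, keeping low, then raise the roller 80 mm before going sideways.
- slot_exit (a point): Point midway between the cheeks, at the slots' open bottoms (stand x = -35, z = 110 mm). Each cheek's slot: a level leg (floor z = 130, roof 148) from its closed rear end x = 11 forward to x = -55, then a drop leg 40 mm wide (x = -55..-15) going down, open below z = 110. The axle goes 35 mm forward to above this point, then straight down to z = 90 or less, then forward below the cheeks.
- cam_ball (a point): Centre of the 18 mm black ball at the end of the cam lever's handle (12 mm round bar), outside the left cheek at stand y = 82 mm, 70 mm from the lever's axis (along stand y, at x = -75, z = 135 mm). Closed: x = -57, z = 203; fully open: x = -143, z = 151. About 2 N at the ball swings it.
- cam (a joint): Cam lever, 0 to 1.6 rad. At 0 (closed; starts 0 to 0.08) the handle stands up leaning 0.26 rad to the rear and its flat tongue points rearward, blocking the slot before the left axle end. Grows as the handle is pushed over to the front (-x), by shut fingers set behind it. At 1.6 (stop) the handle points forward, nearly level, the tongue up. Open above 1.2. Stays where it is left.
- roller_mid (a point): Centre of the brush roller (dark brown, rigid): cylinder 50 mm in diameter, 110 mm long, on a steel axle 10 x 10 mm square, 180 mm long in all; y along the axle; 0.25 to 0.5 kg. Its axle ends rest in the level legs of the slots, centre at z = 135 mm. Grip it from above across the 50 mm, midway between the cheeks. The upright grey roll on the table is another one.
- tray: Fixed long wooden tray, empty, 160 mm (x) by 230 mm (y) outside, 22 mm high, walls and floor 5 mm, on the table left or right of the stand's front. Origin: centre of its underside; y is its long side. The roller lies in it with its axle along y, either way round, its centre 30 mm above the origin. The square metal tin with a brush in it, on the other side, is not it.
Mind the look-alikes: they are no part of the job. Leave any yellow look-alike of the part that bears roller_mid alone.

How it is judged (in metres and radians):
On the way, in this order (a step that is already met when the one before it is completed fails the run):
1. the lever is swung open (above 1.2 rad) while the roller stays in its seat (value of joint cam above 1.2 rad and x of roller_mid in the frame of stand above -0.015 m and z of roller_mid in the frame of stand above 0.125 m), for 0.2 s.
2. the roller, held by the fingers, is lowered out of the slots' open bottoms: its centre under the drop legs and more than 30 mm below its seat (z of roller_mid in the frame of stand below 0.105 m and x of roller_mid in the frame of stand between -0.06 and -0.01 m and contact force between the fingers and roller above 0.5 N).
3. the roller is set down in the tray while still held: lengthwise, its centre less than 45 mm above the tray's underside (x of roller_mid in the frame of tray between -0.06 and 0.06 m and y of roller_mid in the frame of tray between -0.03 and 0.03 m and angle between the y axis of roller_mid and the y axis of tray, either way round below 0.3 rad and z of roller_mid in the frame of tray below 0.045 m and contact force between the fingers and roller above 0.5 N).
At the end, for the whole second after the job is handed in: The roller lies at rest in the long wooden tray, lengthwise (axle within 0.3 rad of the tray's y), its centre within 60 mm of the tray's centre along x and 30 mm along y and less than 38 mm above the tray's underside; the lever is still open (above 1.2 rad) (x of roller_mid in the frame of tray between -0.06 and 0.06 m and y of roller_mid in the frame of tray between -0.03 and 0.03 m and angle between the y axis of roller_mid and the y axis of tray, either way round below 0.3 rad and z of roller_mid in the frame of tray below 0.038 m and linear speed of roller below 0.02 m/s and value of joint cam above 1.2 rad); the robot touches nothing.
It also fails if it takes over 58 s, if anything falls off the work surface, if the arm or the gripper's body presses on something with over 40 N, if the wrist force passes 120 N, or if a joint passes its speed limit or range.

## Working session

There is one attempt and no reset: what is moved stays moved. The work goes in short steps, Python scripts to look and compute and a tool call to move; the robot and the scene stay as the last step left them, time stands still between calls to the robot, and variables do not carry over. Pictures are saved under pics/ and viewed, and the job is handed in when it is done.

Besides the shell and the picture viewer there is one more tool, called after "Call:" as name([rows], argument=value, ...), one row to a line, values as JSON. play_rows: Moves the arm, as the interface text tells. Its arguments: {"type":"object","properties":{"moves":{"type":"array"}},"required":["moves"]}

```bash
ls; mkdir -p pics; python3 - <<'E'
from cell import *
import cv2
for n in ("side","top"):
    c=read_camera(n); cv2.imwrite(f"pics/{n}0.png",c["img"][:,:,::-1]); print(n,c["fx"],c["fy"],c["cx"],c["cy"],c["R"],c["t"])
print(state())
E
```

```text
pics
side 469.76837075755157 469.76837075755157 318.0912825152403 237.0764785811097 [[-0.67624295 -0.7365136  -0.01559448]
 [-0.52330693  0.49516747 -0.6935121 ]
 [ 0.51850297 -0.46082197 -0.72027619]] [326.95590545 322.38183819 898.63406725]
top 568.6340436216794 568.6340436216794 314.7841272728086 239.8847974038688 [[ 0.02564169 -0.99966797 -0.00254175]
 [-0.98604912 -0.02487389 -0.16458563]
 [ 0.16446776  0.00672655 -0.98635952]] [   5.70651396  488.02877959 1112.13098039]
{'t': 0.1, 'joints': array([-1.39960682e+00,  4.91479386e-01,  1.55941741e+00, -1.01035889e-05,
        1.09172528e+00, -1.05606480e-01]), 'qvel': array([ 0.00080833, -0.00028035, -0.00087615, -0.00174597, -0.00047708,
       -0.00025778]), 'tau': array([ 4.16195675e-03, -6.13622904e+01, -2.58606470e+01,  6.94265915e-02,
        4.70444723e-02, -6.04896672e-05]), 'eef_pos': array([ 170.77453024, -600.98527693,  228.12259297]), 'tcp_rot': array([-3.14056803e+00, -9.95992743e-05,  2.76800600e-01]), 'ft_force': array([ 0.23536969, -0.26967046,  0.02787536]), 'moment': array([-0.00652257, -0.00645216,  0.01551774]), 'opening': 0.9960590358694746}
```

View pics/side0.png

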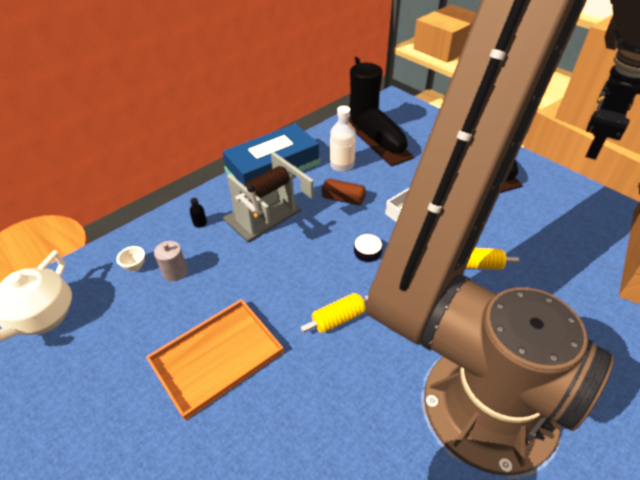

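View pics/top0.png

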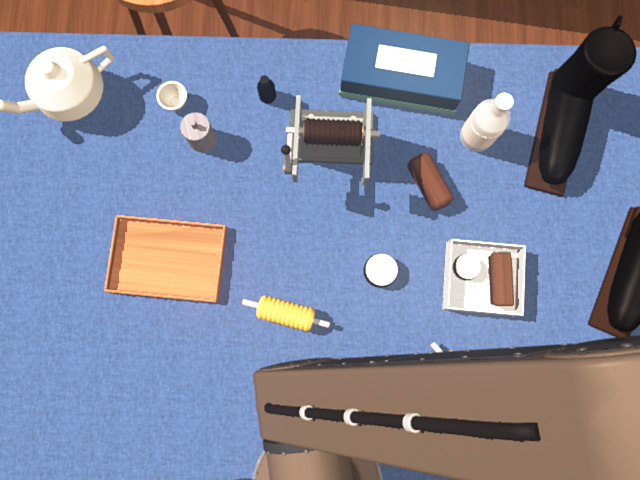

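Top view: the stand is at (333,135) with a dark-brown roller, the tray at (167,258), the grey upright roll at (197,130), the tin at (485,278), and yellow look-alikes at (285,313) and near the arm. I'll look at close crops of the stand.

```bash
python3 - <<'E'
import cv2,numpy as np
a=cv2.imread("pics/side0.png")[120:245,190:330]; b=cv2.imread("pics/top0.png")[70:200,265:405]
cv2.imwrite("pics/cs0.png",cv2.resize(a,None,fx=5.5,fy=4.7*1,interpolation=2) if 0 else cv2.resize(a,(672,600),interpolation=2))
cv2.imwrite("pics/ct0.png",cv2.resize(b,(646,600),interpolation=2))
E
```

```text
(no output)
```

View pics/cs0.png

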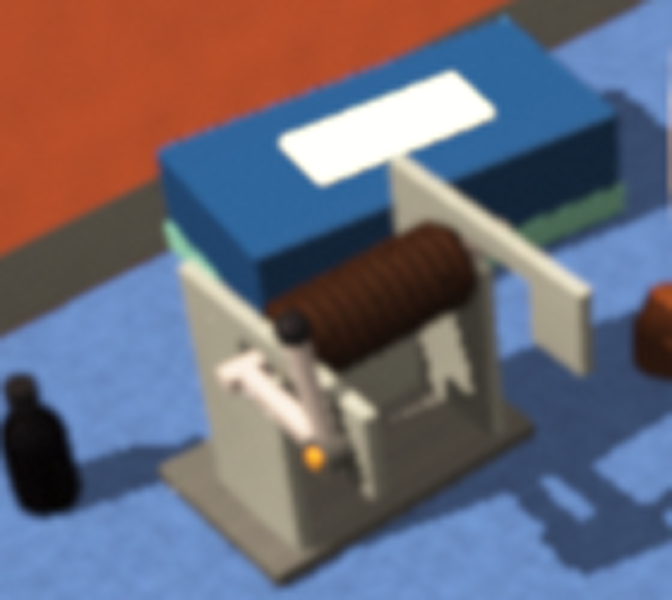

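View pics/ct0.png

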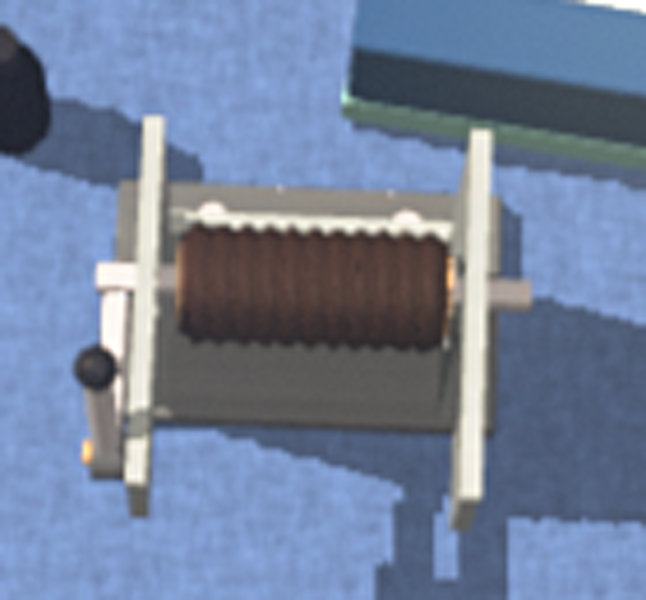

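Crops show: ball at about top (285.6,149.7) / side (250.8,188.3), the lever closed on the left, and the dark-brown roller seated between the cheeks. That is the right one: it is not yellow and not the upright grey roll. Now measure.

```bash
cat > h.py <<'E'
import numpy as np,cv2
from cell import *
def P(c): return np.array([[c["fx"],0,c["cx"]],[0,c["fy"],c["cy"]],[0,0,1]])@np.c_[c["R"],c["t"]]
def tri(cs,ps,ct,pt):
    X=cv2.triangulatePoints(P(cs),P(ct),np.array(ps,float).reshape(2,1),np.array(pt,float).reshape(2,1)).ravel(); return X[:3]/X[3]
def ray(c,p,z):
    d=c["R"].T@np.array([(p[0]-c["cx"])/c["fx"],(p[1]-c["cy"])/c["fy"],1]); o=-c["R"].T@c["t"]
    return o+d*(z-o[2])/d[2]
def proj(c,X):
    x=c["R"]@np.array(X)+c["t"]; return np.array([c["fx"]*x[0]/x[2]+c["cx"],c["fy"]*x[1]/x[2]+c["cy"]])
def mask(img,box,f):
    x0,y0,x1,y1=box; m=np.zeros(img.shape[:2],np.uint8); m[y0:y1,x0:x1]=f(img[y0:y1,x0:x1].astype(int))*255
    n,l,s,ce=cv2.connectedComponentsWithStats(m); k=1+np.argmax(s[1:,4]); return (l==k).astype(np.uint8),ce[k],s[k]
E
python3 - <<'E'
from h import *
S=read_camera("side");T=read_camera("top")
blk=lambda i:i.max(2)<50
_,bs,s1=mask(S["img"],(240,178,262,197),blk);_,bt,s2=mask(T["img"],(276,140,294,158),blk)
print("ball",bs,s1,bt,s2,tri(S,bs,T,bt))
br=lambda i:(i[:,:,0]>i[:,:,2]+8)&(i[:,:,0]<110)&(i.max(2)>25)
out={}
for n,c,b in(("s",S,(238,155,300,205)),("t",T,(298,112,368,152))):
    m,ce,s=mask(c["img"],b,br); r=cv2.minAreaRect(cv2.findNonZero(m)); print(n,ce,s,r,cv2.boxPoints(r).round(1).tolist()); out[n]=(ce,r[0])
for k in(0,1): print("roller",tri(S,out["s"][k],T,out["t"][k]))
print("on z135 top",ray(T,out["t"][1],140), "side",ray(S,out["s"][1],140))
cr=lambda x,y:(265+x*140/646,70+y*130/600)
for nm,p in dict(Lr=(153,118),Lf=(138,487),Rr=(481,130),Rf=(467,499)).items(): print(nm,ray(T,cr(*p),163))
for nm,p in dict(axR=(530,294)).items(): print(nm,ray(T,cr(*p),138))
# tray
orange=lambda i:(i[:,:,0]>i[:,:,2]+50)
for n,c,b in(("t",T,(90,200,240,315)),("s",S,(135,290,295,420))):
    m,ce,s=mask(c["img"],b,orange); hull=cv2.convexHull(cv2.findNonZero(m)); q=cv2.approxPolyDP(hull,8,True)[:,0]; r=cv2.minAreaRect(hull)
    print(n,q.tolist(),s); 
    for p in q: print(p,ray(c,p,22).round(1),ray(c,p,0).round(1))
E
```

```text
Traceback (most recent call last):
  File "h.py", line 13, in mask
    n,l,s,ce=cv2.connectedComponentsWithStats(m); k=1+np.argmax(s[1:,4]); return (l==k).astype(np.uint8),ce[k],s[k]
                                                      ~~~~~~~~~^^^^^^^^^
ValueError: attempt to get argmax of an empty sequence
```

```bash
cat > m.py <<'E'
from h import *
S=read_camera("side");T=read_camera("top")
blk=lambda i:i.max(2)<85
_,bs,s1=mask(S["img"],(240,178,258,195),blk);_,bt,s2=mask(T["img"],(278,142,292,157),blk)
print("ball",bs,s1,bt,s2,tri(S,bs,T,bt))
br=lambda i:(i[:,:,0]>i[:,:,2]+8)&(i[:,:,0]<110)&(i.max(2)>25)
out={}
for n,c,b in(("s",S,(238,155,300,205)),("t",T,(298,112,368,152))):
    m,ce,s=mask(c["img"],b,br); r=cv2.minAreaRect(cv2.findNonZero(m)); print(n,ce,s,r,cv2.boxPoints(r).round(1).tolist()); out[n]=(ce,r[0])
for k in(0,1): print("roller",tri(S,out["s"][k],T,out["t"][k]))
print("on z135 top",ray(T,out["t"][1],140), "side",ray(S,out["s"][1],140))
cr=lambda x,y:(265+x*140/646,70+y*130/600)
for nm,p in dict(Lr=(153,118),Lf=(138,487),Rr=(481,130),Rf=(467,499)).items(): print(nm,ray(T,cr(*p),163))
for nm,p in dict(axR=(530,294)).items(): print(nm,ray(T,cr(*p),138))
# tray
orange=lambda i:(i[:,:,0]>i[:,:,2]+50)
for n,c,b in(("t",T,(90,200,240,315)),("s",S,(135,290,295,420))):
    m,ce,s=mask(c["img"],b,orange); hull=cv2.convexHull(cv2.findNonZero(m)); q=cv2.approxPolyDP(hull,8,True)[:,0]; r=cv2.minAreaRect(hull)
    print(n,q.tolist(),s); 
    for p in q: print(p,ray(c,p,22).round(1),ray(c,p,0).round(1))
E
python3 m.py
```

```text
ball [251.48888889 184.37777778] [244 178  14  17 180] [285.60714286 149.71428571] [282 145   8  10  56] [617.21987027  71.89897408 217.17691312]
s [272.11718062 185.74977974] [ 245  166   50   39 1135] ((268.7227478027344, 186.72772216796875), (39.403472900390625, 46.86625289916992), 84.2894058227539) [[243.39999389648438, 169.5], [290.1000061035156, 164.8000030517578], [294.0, 204.0], [247.39999389648438, 208.6999969482422]]
t [333.20207254 129.93696028] [ 303  118   61   25 1158] ((332.97882080078125, 130.4239501953125), (60.724143981933594, 22.32211685180664), 2.862405300140381) [[302.1000061035156, 140.10000610351562], [303.20001220703125, 117.80000305175781], [363.8999938964844, 120.80000305175781], [362.70001220703125, 143.10000610351562]]
roller [685.66154114 -17.68685704 123.04131584]
roller [689.08519718 -15.14794497 117.87168587]
on z135 top [683.96361351 -11.87866349 140.        ] side [661.34165692  -3.28313796 140.        ]
Lr [742.72563696  55.75464355 163.        ]
Lf [586.62360165  56.99437397 163.        ]
Rr [740.82458501 -78.46592921 163.        ]
Rf [584.95034958 -74.42213151 163.        ]
axR [ 680.36135332 -101.65861476  138.        ]
t [[225, 226], [217, 301], [104, 290], [116, 215]] [ 104  215  123   88 8828]
[225 226] [515.2 204.7  22. ] [519.4 208.4   0. ]
[217 301] [360.4 212.9  22. ] [361.6 216.8   0. ]
[104 290] [376.8 443.7  22. ] [378.3 452.    0. ]
[116 215] [532.8 432.3  22. ] [537.2 440.3   0. ]
s [[283, 351], [186, 419], [147, 359], [241, 299]] [ 147  299  137  121 8425]
[283 351] [349.4 220.3  22. ] [360.3 213.2   0. ]
[186 419] [362.8 441.5  22. ] [374.1 440.1   0. ]
[147 359] [524.3 434.1  22. ] [539.7 432.6   0. ]
[241 299] [515.4 205.4  22. ] [530.6 197.9   0. ]
```

```bash
python3 - <<'E'
from h import *
S=read_camera("side");T=read_camera("top")
print("ball",tri(S,(250.8,188.3),T,(285.3,149.4)))
# predicted ball silhouettes, roller check
yaw=-0.02;R=np.array([[np.cos(yaw),-np.sin(yaw)],[np.sin(yaw),np.cos(yaw)]])
o=np.array([685,-11.3])
w=lambda x,y,z:np.r_[o+R@[x,y],z]
for nm,p in dict(ball=(-57,82,203),cam=(-75,82,135),axR=(0,-90,135),axL=(0,90,135),Lrt=(None),).items():
    if p: print(nm,w(*p),"side",proj(S,w(*p)),"top",proj(T,w(*p)))
for (t,s) in (((225,226),(241,299)),((217,301),(283,351)),((104,290),(186,419)),((116,215),(147,359))): print("tray",tri(S,s,T,t))
for n,c,b in(("ts",S,(135,290,295,420)),("tt",T,(90,200,240,315))):
    im=c["img"][b[1]:b[3],b[0]:b[2],::-1]; cv2.imwrite(f"pics/{n}1.png",cv2.resize(im,None,fx=4,fy=4,interpolation=2))
E
```

```text
ball [621.86174315  73.01750606 203.97750073]
ball [629.65129029  71.82352455 203.        ] side [248.50798471 186.61490327] top [286.5389267  145.83318523]
cam [611.65489017  72.18350055 135.        ] side [256.65145204 213.01724437] top [287.87422567 166.64663811]
axR [ 683.20012   -101.2820006  135.       ] side [293.64657847 167.16973951] top [379.50174834 132.82694235]
axL [686.79988    78.6820006 135.       ] side [235.32659501 198.66168942] top [285.80126936 128.82601529]
tray [515.52668903 204.97527937  21.3737134 ]
tray [360.45329221 215.34958718   2.94382836]
tray [374.42107853 444.78927835  10.39371924]
tray [533.71458246 434.79758132  11.6793654 ]
```

View pics/ts1.png

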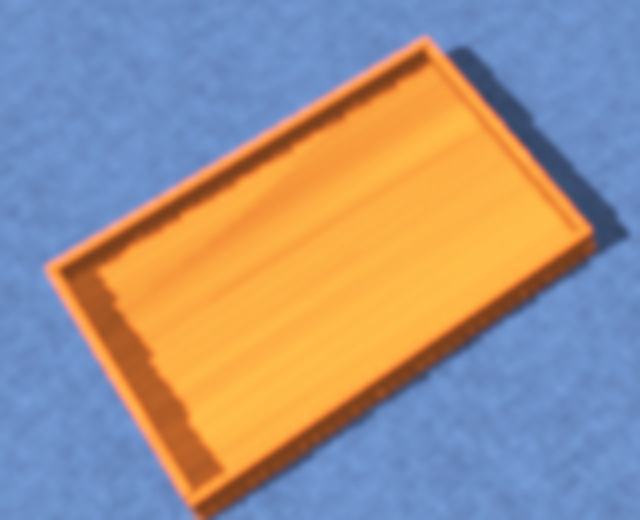

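View pics/tt1.png

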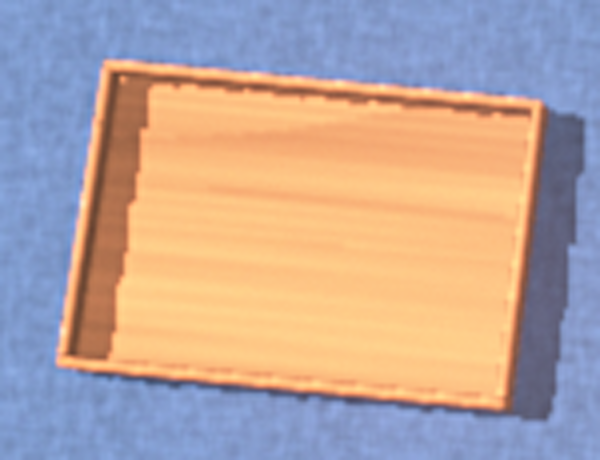

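Call:
play_rows([
  [0,0,-0.015,0,0,-0.15,0],
  [0,0,-0.015,0,0,-0.15,0],
  [0,0,-0.015,0,0,-0.15,0],
  [0,0,-0.015,0,0,-0.15,0],
  [0,0,-0.015,0,0,-0.15,0],
  [0,0,-0.015,0,0,-0.15,0],
  [0,0,-0.015,0,0,-0.15,0],
  [0,0,-0.015,0,0,-0.15,0],
])

```text
t: 1.2
eef_pos: [170.7, -600.3, 350.6]
tcp_rot: [-3.14, -0.005, 1.483]
ft_force: [0.3, -0.1, -0.2]
opening: 0.382
```

```bash
python3 - <<'E'
from h import *
S=read_camera("side");T=read_camera("top")
t=[(116.75,215.5),(225.75,225.75),(216.75,302),(105,291.25)]; s=[(147.5,357),(242,300),(283,348.75),(184.25,414.25)]
X=np.array([tri(S,a,T,b) for a,b in zip(s,t)]);print(X.round(1),X.mean(0))
Y=np.array([ray(T,b,22) for b in t]);print(Y.round(1),Y.mean(0)); d=Y[0]-Y[1]+Y[3]-Y[2]; print("yaw",-np.arctan2(d[0],d[1]))
print({k:v.round(3) for k,v in state().items() if k in("eef_pos","tcp_rot","joints")})
E
```

```text
[[532.  431.6  17.5]
 [516.5 203.8  15.9]
 [358.5 214.5  13.1]
 [373.5 440.2  23.3]] [445.12578846 322.52937229  17.44289095]
[[531.7 430.7  22. ]
 [515.8 203.2  22. ]
 [358.4 213.3  22. ]
 [374.3 441.5  22. ]] [445.06489578 322.15832577  22.        ]
yaw -0.06984979309943348
{'joints': array([-1.4  ,  0.4  ,  1.38 ,  0.   ,  1.364, -1.308]), 'eef_pos': array([ 170.761, -600.842,  351.868]), 'tcp_rot': array([-3.141e+00, -2.000e-03,  1.479e+00])}
```

Call:
play_rows([
  [0.038,0.026,0,0,0,-0.072,0],
  [0.038,0.026,0,0,0,0,0],
  [0.038,0.026,0,0,0,0,0],
  [0.038,0.026,0,0,0,0,0],
  [0.038,0.026,0,0,0,0,0],
  [0.038,0.026,0,0,0,0,0],
  [0.038,0.026,0,0,0,0,0],
  [0.038,0.026,0,0,0,0,0],
])

```text
t: 2.1
eef_pos: [395.4, -298.5, 344.6]
tcp_rot: [-3.138, -0.007, 1.503]
ft_force: [0.9, -0.1, 0.3]
opening: 0.005
```

Call:
play_rows([
  [0.038,0.026,0,0,0,0,0],
  [0.038,0.026,0,0,0,0,0],
  [0.038,0.026,0,0,0,0,0],
  [0.038,0.026,0,0,0,0,0],
  [0.038,0.026,0,0,0,0,0],
  [0.038,0.026,0,0,0,0,0],
  [0.038,0.026,0,0,0,0,0],
  [0,0,0,0,0,0,0],
])

```text
t: 2.9
eef_pos: [606.3, -31.6, 338.5]
tcp_rot: [-3.132, -0.009, 1.463]
ft_force: [-0.2, -0.4, 0.8]
opening: 0.004
```

```bash
cat >> h.py <<'E'
from scipy.spatial.transform import Rotation as Ro
def delta(x,y,z,yaw):
    s=state(); R=Ro.from_euler("xyz",s["tcp_rot"]); G=Ro.from_euler("xyz",[np.pi,0,yaw])
    print("pos",s["eef_pos"].round(1),"rot",s["tcp_rot"].round(3),"F",s["ft_force"].round(1),"open",round(s["opening"],3))
    print("shift mm",(R.inv().apply(np.array([x,y,z])-s["eef_pos"])).round(1),"turn",(R.inv()*G).as_rotvec().round(4))
O=np.array([684.,-10.8]);A=-0.02
def W(x,y): return O[0]+x*np.cos(A)-y*np.sin(A),O[1]+x*np.sin(A)+y*np.cos(A)
E
python3 -c "
from h import *
delta(655,79,240,1.551)"
```

```text
pos [606.3 -31.6 338.5] rot [-3.132 -0.009  1.463] F [-0.2 -0.4  0.8] open 0.004
shift mm [114.3  37.5  99.1] turn [-0.0092 -0.0095 -0.0879]
```

Call:
play_rows([
  [0.038,0.013,0,-0.009,-0.009,-0.088,0],
  [0.038,0.013,0.02,0,0,0,0],
  [0.038,0.013,0.03,0,0,0,0],
  [0,0,0.03,0,0,0,0],
  [0,0,0,0,0,0,0],
])

```text
t: 3.4
eef_pos: [651.4, 83.5, 251.9]
tcp_rot: [-3.138, 0.001, 1.532]
ft_force: [-0.2, 0.6, 0.4]
opening: 0.002
```

```bash
python3 - <<'E'
from h import *
delta(655,79,192,1.551)
S=read_camera("side");T=read_camera("top")
a=S["img"][100:235,180:330,::-1];b=T["img"][60:195,225:375,::-1]
cv2.imwrite("pics/c2.png",cv2.resize(np.hstack([a,b]),(800,360),interpolation=2))
E
```

```text
pos [651.4  83.5 251.9] rot [-3.138e+00  1.000e-03  1.532e+00] F [-0.2  0.6  0.4] open 0.002
shift mm [-4.3  4.  59.9] turn [-0.0032  0.0008 -0.0188]
```

View pics/c2.png

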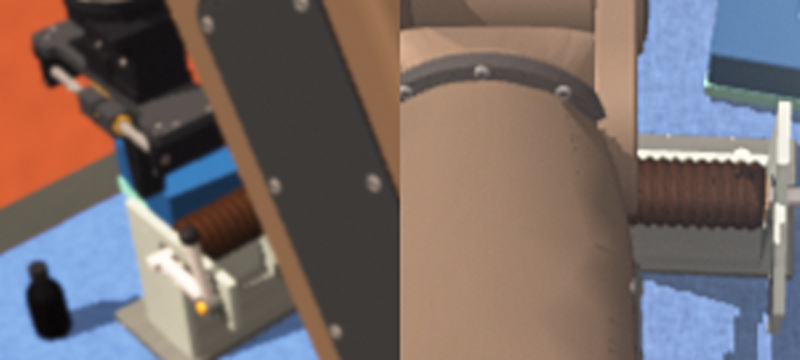

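The crop shows the shut fingers (about (150,175) in the crop) above and behind the ball (190,235). Descend.

Call:
play_rows([
  [-0.004,0.004,0.03,-0.003,0,-0.018,0],
  [0,0,0.03,0,0,0,0],
  [0,0,0,0,0,0,0],
])

```text
t: 3.8
eef_pos: [659.1, 75.6, 201.9]
tcp_rot: [3.126, 0.0, 1.544]
ft_force: [-0.1, 0.2, -0.8]
opening: 0.004
```

```bash
python3 - <<'E'
from h import *
delta(655,79,192,1.551)
S=read_camera("side")
a=S["img"][120:240,180:330,::-1]
cv2.imwrite("pics/c3.png",cv2.resize(a,(750,600),interpolation=2))
E
```

```text
pos [659.1  75.6 201.9] rot [3.126 0.    1.544] F [-0.1  0.2 -0.8] open 0.004
shift mm [ 3.3 -4.3  9.8] turn [ 0.0157  0.0002 -0.0075]
```

View pics/c3.png

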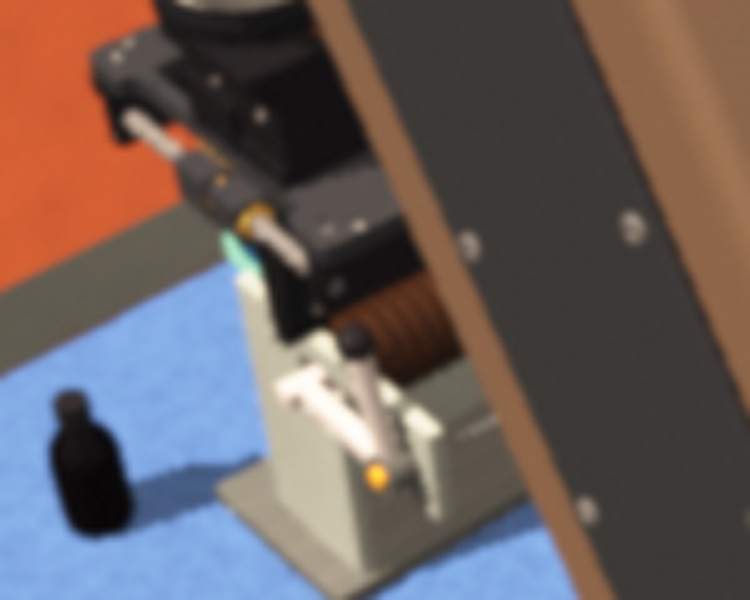

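Call:
play_rows([
  [0.004,-0.01,0.006,0.015,0,-0.007,0],
  [0,-0.012,0,0,0,0,0],
  [0,-0.012,0,0,0,0,0],
  [0,-0.012,0,0,0,0,0],
  [0,-0.012,0.001,0,0,0,0],
])

```text
t: 4.35
eef_pos: [602.0, 80.2, 205.6]
tcp_rot: [3.123, -0.0, 1.548]
ft_force: [3.5, -0.3, -1.5]
opening: 0.004
```

```bash
python3 - <<'E'
from h import *
delta(608,79,197,1.551)
S=read_camera("side")
a=S["img"][120:240,180:330,::-1]
cv2.imwrite("pics/c4.png",cv2.resize(a,(500,400),interpolation=2))
E
```

```text
pos [602.   80.2 205.6] rot [ 3.123 -0.     1.548] F [ 3.5 -0.3 -1.5] open 0.004
shift mm [-1.1  5.9  8.7] turn [ 0.0185 -0.0004 -0.0028]
```

View pics/c4.png

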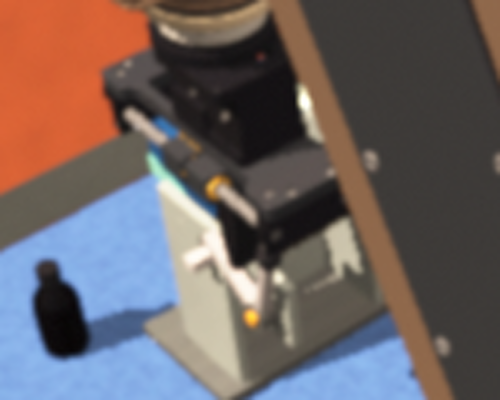

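Call:
play_rows([
  [-0.001,-0.008,0.01,0.015,0,0,0],
  [0,-0.008,0.012,0,0,0,0],
  [0,-0.007,0.012,0,0,0,0],
  [0,-0.005,0.012,0,0,0,0],
])

```text
t: 4.8
eef_pos: [573.0, 80.2, 163.7]
tcp_rot: [3.129, -0.001, 1.548]
ft_force: [0.0, 0.6, 7.5]
opening: 0.004
```

```bash
python3 - <<'E'
from h import *
delta(575,79,166,1.551)
S=read_camera("side")
a=S["img"][120:240,180:330,::-1]
cv2.imwrite("pics/c5.png",cv2.resize(a,(500,400),interpolation=2))
E
```

```text
pos [573.   80.2 163.7] rot [ 3.129e+00 -1.000e-03  1.548e+00] F [0.  0.6 7.5] open 0.004
shift mm [-1.1  2.1 -2.3] turn [ 0.0121 -0.0009 -0.0027]
```

View pics/c5.png

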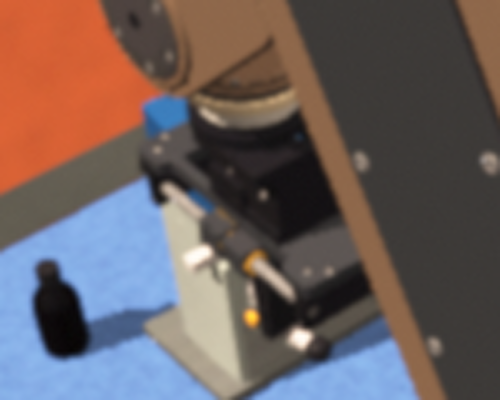

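The lever handle is over and at its stop (7.5 N up). Raise, then look for the tongue and the roller.

Call:
play_rows([
  [0,0,-0.03,0.012,0,0,0],
  [0,0,-0.04,0,0,0,0],
  [0,0,-0.04,0,0,0,0],
  [0,0,-0.04,0,0,0,0],
  [-0.04,0,0,0,0,0,50],
  [-0.04,0,0,0,0,0,100],
  [-0.04,0,0,0,0,0,100],
  [-0.04,0,0,0,0,0,100],
])

```text
t: 5.65
eef_pos: [565.1, -80.3, 318.5]
tcp_rot: [-3.135, -0.001, 1.555]
ft_force: [0.6, -1.0, -0.2]
opening: 0.285
```

```bash
python3 - <<'E'
from h import *
delta(684,-11,260,1.551)
S=read_camera("side");T=read_camera("top")
a=S["img"][100:235,180:330,::-1];b=T["img"][60:195,225:375,::-1]
cv2.imwrite("pics/c6.png",cv2.resize(np.hstack([a,b]),(800,360),interpolation=2))
E
```

```text
pos [565.1 -80.3 318.5] rot [-3.135e+00 -1.000e-03  1.555e+00] F [ 0.6 -1.  -0.2] open 0.285
shift mm [ 71.  118.2  57.8] turn [-0.0064 -0.0012  0.0045]
```

View pics/c6.png

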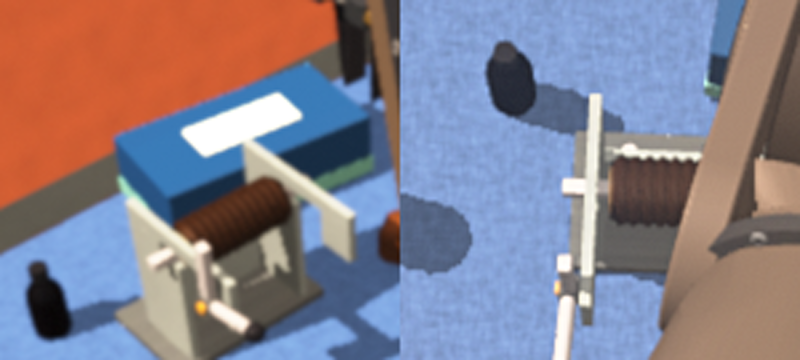

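```bash
python3 - <<'E'
from h import *
S=read_camera("side");T=read_camera("top")
print("box corner",tri(S,(244.6,174.2),T,(341.3,81.3)))
print("axleL",tri(S,(235.5,198.2),T,(286.3,130)))
O[:]=683,-11.2
print(W(0,0),W(-35,0)); delta(683,-11.2,215,1.551)
E
```

```text
box corner [811.86453819 -29.15883911  78.43922427]
axleL [684.20974825  78.1020286  137.41732242]
(np.float64(683.0), np.float64(-11.2)) (np.float64(648.0069997666698), np.float64(-10.500046665733342))
pos [565.3 -79.6 318.1] rot [-3.135e+00 -2.000e-03  1.553e+00] F [-0.5  0.6  0.2] open 0.454
shift mm [ 70.3 117.2 102.4] turn [-0.0069 -0.0015  0.002 ]
```

Box is only ~80 mm high, so no conflict. The axle height is confirmed at 137 mm. Move above the roller.

Call:
play_rows([
  [0.024,0.039,0,-0.007,-0.001,0.002,80],
  [0.024,0.039,0,0,0,0,80],
  [0.022,0.039,0.02,0,0,0,80],
  [0,0,0.04,0,0,0,80],
  [0,0,0.04,0,0,0,80],
  [0,0,0,0,0,0,80],
])

```text
t: 6.45
eef_pos: [686.7, 0.4, 215.5]
tcp_rot: [3.141, -0.002, 1.557]
ft_force: [-0.2, -0.7, -0.1]
opening: 0.797
```

```bash
python3 - <<'E'
from h import *
delta(683,-11.2,130,1.551)
S=read_camera("side")
a=S["img"][100:235,180:330,::-1]
cv2.imwrite("pics/c7.png",cv2.resize(a,(600,540),interpolation=2))
E
```

```text
pos [6.867e+02 4.000e-01 2.155e+02] rot [ 3.141e+00 -2.000e-03  1.557e+00] F [-0.2 -0.7 -0.1] open 0.797
shift mm [-11.8  -3.6  85.5] turn [ 0.0005 -0.0019  0.0061]
```

View pics/c7.png

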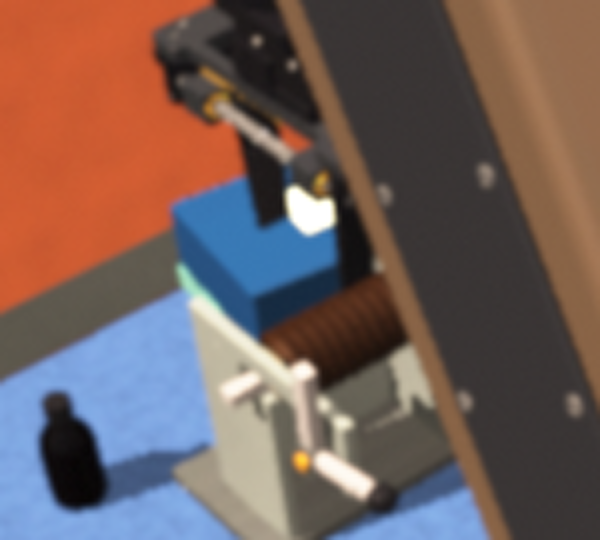

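Call:
play_rows([
  [-0.012,-0.004,0,0,-0.002,0.006,80],
  [0,0,0,0,0,0,80],
  [0,0,0.025,0,0,0,80],
])

```text
t: 6.8
eef_pos: [685.9, -12.2, 203.0]
tcp_rot: [3.124, 0.002, 1.551]
ft_force: [1.1, -0.1, -0.7]
opening: 0.796
```

```bash
python3 -c "
from h import *
delta(683,-11.2,130,1.551)"
```

```text
pos [685.9 -12.2 203. ] rot [3.124e+00 2.000e-03 1.551e+00] F [ 1.1 -0.1 -0.7] open 0.796
shift mm [ 1.1 -4.1 73. ] turn [0.0172 0.0017 0.0004]
```

Call:
play_rows([
  [0.001,-0.003,0.015,0.017,0,0,80],
  [0,-0.002,0.02,0,0,0,80],
  [0,0,0.02,0,0,0,80],
  [0,0,0.012,0,0,0,80],
  [0,0,0,0,0,0,80],
])

```text
t: 7.3
eef_pos: [681.4, -12.7, 138.7]
tcp_rot: [3.138, 0.002, 1.549]
ft_force: [0.7, -0.0, 0.3]
opening: 0.799
```

```bash
python3 - <<'E'
from h import *
delta(683,-11.2,130,1.551)
S=read_camera("side")
a=S["img"][100:235,180:330,::-1]
cv2.imwrite("pics/c8.png",cv2.resize(a,(600,540),interpolation=2))
E
```

```text
pos [681.4 -12.7 138.7] rot [3.138e+00 2.000e-03 1.549e+00] F [ 0.7 -0.   0.3] open 0.799
shift mm [1.6 1.5 8.7] turn [ 0.0032  0.0022 -0.0023]
```

View pics/c8.png

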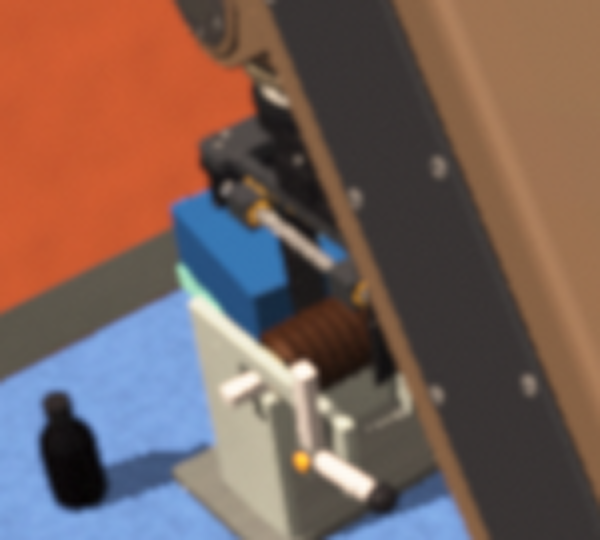

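Fingers straddle the roller. Go down 8 mm and close.

Call:
play_rows([
  [0.001,0.001,0.009,0.003,0.002,-0.002,80],
  [0,0,0,0,0,0,70],
  [0,0,0,0,0,0,60],
  [0,0,0,0,0,0,40],
  [0,0,0,0,0,0,20],
  [0,0,0,0,0,0,20],
])

```text
t: 7.95
eef_pos: [684.1, -11.8, 133.4]
tcp_rot: [3.137, 0.0, 1.551]
ft_force: [0.9, -0.1, -4.1]
opening: 0.521
```

```bash
python3 -c "
from h import *
delta(683,-11.2,130,1.551)"
```

```text
pos [684.1 -11.8 133.4] rot [3.137 0.    1.551] F [ 0.9 -0.1 -4.1] open 0.521
shift mm [ 0.6 -1.1  3.4] turn [ 0.0049  0.0005 -0.0002]
```

Call:
play_rows([
  [0,0,-0.004,0.004,0,0,20],
  [0,-0.008,0,0,0,0,20],
  [0,-0.01,0,0,0,0,20],
  [0,-0.01,0,0,0,0,20],
  [0,0,0,0,0,0,20],
])

```text
t: 8.45
eef_pos: [652.2, -11.0, 136.3]
tcp_rot: [-3.139, 0.0, 1.551]
ft_force: [0.2, 0.6, -4.7]
opening: 0.522
```

```bash
python3 -c "
from h import *
delta(649,-11,137,1.551)"
```

```text
pos [652.2 -11.  136.3] rot [-3.139  0.     1.551] F [ 0.2  0.6 -4.7] open 0.522
shift mm [-0.  -3.2 -0.6] turn [-0.0028  0.0002 -0.0002]
```

Call:
play_rows([
  [0,-0.003,0,-0.003,0,0,20],
  [0,0,0.012,0,0,0,20],
  [0,0,0.014,0,0,0,20],
  [0,0,0.014,0,0,0,20],
  [0,0,0.014,0,0,0,20],
  [0,0,0.006,0,0,0,20],
  [0,0,0,0,0,0,20],
])

```text
t: 9.15
eef_pos: [648.7, -11.0, 69.3]
tcp_rot: [-3.14, -0.0, 1.551]
ft_force: [-0.3, 0.3, -3.6]
opening: 0.522
```

```bash
python3 - <<'E'
from h import *
delta(649,-11,80,1.551)
S=read_camera("side")
a=S["img"][100:235,180:330,::-1]
cv2.imwrite("pics/c9.png",cv2.resize(a,(600,540),interpolation=2))
E
```

```text
pos [648.7 -11.   69.3] rot [-3.14  -0.     1.551] F [-0.3  0.3 -3.6] open 0.522
shift mm [  0.    0.3 -10.7] turn [-0.0012 -0.     -0.0003]
```

View pics/c9.png

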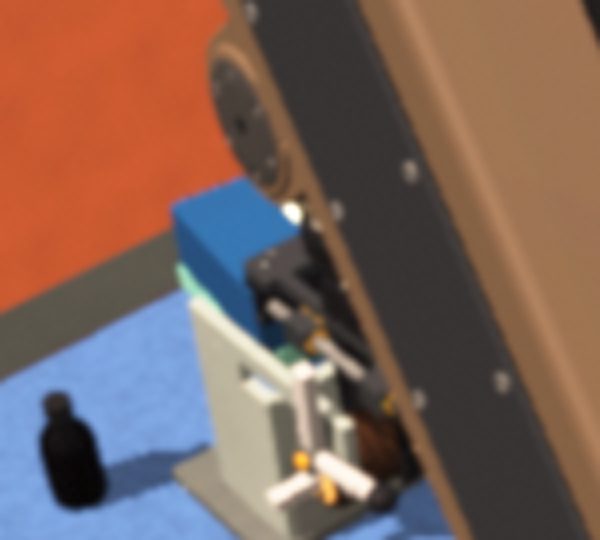

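Roller clear below the slots (axle end at about (285,490) in the crop). Go forward, staying low.

Call:
play_rows([
  [0,-0.02,0,0,0,0,20],
  [0,-0.03,0,0,0,0,20],
  [0,-0.03,0,0,0,0,20],
  [0,-0.03,0,0,0,0,20],
  [0,-0.025,0,0,0,0,20],
  [0,0,0,0,0,0,20],
])

```text
t: 9.8
eef_pos: [511.3, -8.3, 72.0]
tcp_rot: [3.136, 0.001, 1.551]
ft_force: [0.6, -1.1, -4.1]
opening: 0.52
```

```bash
python3 -c "
from h import *
delta(494,-8,70,1.551)"
```

```text
pos [511.3  -8.3  72. ] rot [3.136e+00 1.000e-03 1.551e+00] F [ 0.6 -1.1 -4.1] open 0.52
shift mm [  0.  -17.4   1.9] turn [ 0.0058  0.0007 -0.    ]
```

Call:
play_rows([
  [0,-0.017,0,0.005,0,0,20],
  [0,-0.003,-0.02,0,0,0,20],
  [0,0,-0.035,0,0,0,20],
  [0,0,-0.035,0,0,0,20],
  [0,0,-0.035,0,0,0,20],
  [0,0,0,0,0,0,20],
])

```text
t: 10.4
eef_pos: [494.8, -8.4, 205.3]
tcp_rot: [3.132, 0.002, 1.551]
ft_force: [0.3, 0.9, -5.2]
opening: 0.52
```

```bash
python3 -c "
from h import *
delta(445,322,180,1.501)"
```

```text
pos [494.8  -8.4 205.3] rot [3.132e+00 2.000e-03 1.551e+00] F [ 0.3  0.9 -5.2] open 0.52
shift mm [329.4 -56.7  24.1] turn [0.0099 0.0016 0.0497]
```

Call:
play_rows([
  [0.02,-0.005,0,0.01,0,0.02,20],
  [0.035,-0.005,0,0,0,0.01,20],
  [0.035,-0.005,0,0,0,0.01,20],
  [0.035,-0.005,0,0,0,0,20],
  [0.035,-0.005,0,0,0,0,20],
  [0.035,-0.005,0,0,0,0,20],
  [0.03,-0.005,0,0,0,0,20],
  [0,0,0,0,0,0,20],
])

```text
t: 11.2
eef_pos: [474.6, 226.2, 202.1]
tcp_rot: [3.136, 0.002, 1.505]
ft_force: [-0.6, -1.5, -3.9]
opening: 0.515
```

```bash
python3 -c "
from h import *
delta(445,322,180,1.501)"
```

```text
pos [474.6 226.2 202.1] rot [3.136e+00 2.000e-03 1.505e+00] F [-0.6 -1.5 -3.9] open 0.515
shift mm [ 93.7 -36.   21.8] turn [0.0057 0.0016 0.0038]
```

Call:
play_rows([
  [0.03,-0.012,0,0.005,0,0.004,20],
  [0.03,-0.012,0,0,0,0,20],
  [0.025,-0.01,0,0,0,0,20],
  [0,0,0,0,0,0,20],
  [0,0,0.02,0,0,0,20],
  [0,0,0.02,0,0,0,20],
  [0,0,0.02,0,0,0,20],
  [0,0,0,0,0,0,20],
])

```text
t: 12.0
eef_pos: [447.8, 314.8, 135.5]
tcp_rot: [3.141, 0.003, 1.502]
ft_force: [0.7, 0.7, -4.0]
opening: 0.519
```

```bash
python3 - <<'E'
from h import *
delta(445,322,70,1.501)
S=read_camera("side");T=read_camera("top")
a=S["img"][240:440,100:320,::-1];b=T["img"][170:370,60:280,::-1]
cv2.imwrite("pics/c10.png",cv2.resize(np.hstack([a,b]),(800,364),interpolation=2))
E
```

```text
pos [447.8 314.8 135.5] rot [3.141e+00 3.000e-03 1.502e+00] F [ 0.7  0.7 -4. ] open 0.519
shift mm [ 7.2 -3.3 65.4] turn [0.0005 0.003  0.0005]
```

View pics/c10.png

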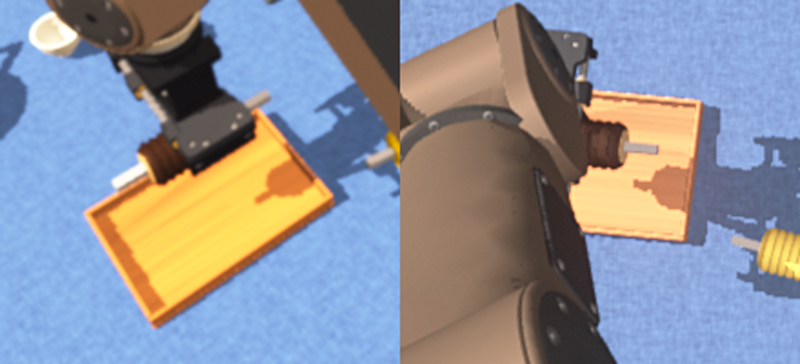

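```bash
python3 - <<'E'
from h import *
S=read_camera("side");T=read_camera("top")
print("axR",tri(S,(247.4,292.3),T,(201.4,252)))
s=state()["eef_pos"];print(s)
for dz in(0,):
  for d in(90,-90):
    w=s+[d*np.sin(0.07),d*np.cos(.07),2]; print(d,w,proj(S,w),proj(T,w))
E
```

```text
axR [442.99572564 225.97738109 135.33349335]
[448.953604   315.85032161 138.79262754]
90 [455.24846026 405.62991163 140.79262754] [161.64954819 341.07145314] [104.57640015 243.06080284]
-90 [442.65874774 226.07073159 140.79262754] [246.24925525 290.56102822] [201.17674966 252.23352911]
```

Held roller is level and centred on the TCP to within ~2 mm. Lower it.

Call:
play_rows([
  [0.006,-0.004,0,0,0.003,0,20],
  [0,0,0.015,0,0,0,20],
  [0,0,0.02,0,0,0,20],
  [0,0,0.02,0,0,0,20],
  [0,0,0.015,0,0,0,20],
  [0,0,0,0,0,0,20],
])

```text
t: 12.8
eef_pos: [447.7, 325.9, 72.6]
tcp_rot: [3.127, -0.01, 1.502]
ft_force: [-0.1, -0.6, -5.4]
opening: 0.52
```

```bash
python3 -c "
from h import *
delta(445,322,30,1.501)"
```

```text
pos [447.7 325.9  72.6] rot [ 3.127 -0.01   1.502] F [-0.1 -0.6 -5.4] open 0.52
shift mm [-4.5 -3.  42.5] turn [ 0.0147 -0.0105  0.0005]
```

Call:
play_rows([
  [-0.003,-0.002,0.01,0.014,-0.01,0,20],
  [0,0,0.012,0,0,0,20],
  [0,0,0.008,0,0,0,20],
  [0,0,0.003,0,0,0,20],
  [0,0,0,0,0,0,20],
])

```text
t: 13.3
eef_pos: [446.5, 324.1, 39.5]
tcp_rot: [3.139, -0.002, 1.502]
ft_force: [-0.5, -1.6, -3.8]
opening: 0.518
```

```bash
python3 -c "
from h import *
delta(445,322,30,1.501)"
```

```text
pos [446.5 324.1  39.5] rot [ 3.139e+00 -2.000e-03  1.502e+00] F [-0.5 -1.6 -3.8] open 0.518
shift mm [-2.3 -1.4  9.5] turn [ 0.0029 -0.002   0.0009]
```

Call:
play_rows([
  [-0.002,-0.001,0.005,0.003,0,0,20],
  [0,0,0.004,0,0,0,20],
  [0,0,0.002,0,0,0,20],
  [0,0,0,0,0,0,20],
])

```text
t: 13.7
eef_pos: [445.7, 322.3, 28.3]
tcp_rot: [3.141, -0.003, 1.502]
ft_force: [0.1, 0.6, -2.9]
opening: 0.52
```

Call:
play_rows([
  [0,0,0.002,0,0,0,20],
  [0,0,0,0,0,0,20],
])

```text
t: 13.9
eef_pos: [446.0, 322.4, 28.8]
tcp_rot: [3.139, -0.004, 1.502]
ft_force: [0.5, -0.0, -4.5]
opening: 0.516
```

Call:
play_rows([
  [0,0,0.004,0,0,0,20],
  [0,0,0.002,0,0,0,20],
  [0,0,0,0,0,0,20],
])

```text
t: 14.2
eef_pos: [446.8, 323.1, 27.3]
tcp_rot: [3.135, -0.006, 1.502]
ft_force: [-0.1, 0.7, -4.2]
opening: 0.52
```

Call:
play_rows([
  [0,0,0.005,0.004,-0.005,0,20],
  [0,0,0.003,0,0,0,20],
])

```text
t: 14.4
eef_pos: [448.0, 323.9, 23.8]
tcp_rot: [3.135, -0.004, 1.503]
ft_force: [-9.9, -5.8, 40.5]
opening: 0.521
```

In contact with the floor. Ease up slightly and open.

Call:
play_rows([
  [0,0,-0.002,0,0,0,20],
  [0,0,0,0,0,0,20],
])

```text
t: 14.6
eef_pos: [448.3, 324.0, 26.3]
tcp_rot: [3.134, -0.004, 1.503]
ft_force: [0.4, 0.1, -3.8]
opening: 0.517
```

Call:
play_rows([
  [0,0,0.002,0,0,0,20],
])

```text
t: 14.7
eef_pos: [448.4, 324.1, 24.0]
tcp_rot: [3.134, -0.005, 1.503]
ft_force: [0.3, 0.2, -3.0]
opening: 0.521
```

Within a millimetre of, or touching, the floor. Release gradually.

Call:
play_rows([
  [0,0,0.001,0,0,0,54],
  [0,0,0,0,0,0,60],
  [0,0,0,0,0,0,72],
  [0,0,0,0,0,0,76],
  [0,0,0,0,0,0,76],
  [0,0,0,0,0,0,76],
])

```text
t: 15.3
eef_pos: [448.7, 324.2, 21.8]
tcp_rot: [3.134, -0.004, 1.503]
ft_force: [-0.7, -0.6, 0.7]
opening: 0.754
```

```bash
python3 - <<'E'
from h import *
delta(448,324,150,1.501)
S=read_camera("side")
a=S["img"][240:440,100:320,::-1]
cv2.imwrite("pics/c11.png",cv2.resize(a,(660,600),interpolation=2))
E
```

```text
pos [448.7 324.2  21.8] rot [ 3.134 -0.004  1.503] F [-0.7 -0.6  0.7] open 0.754
shift mm [   0.3    0.3 -128.2] turn [ 0.0074 -0.0043  0.0016]
```

View pics/c11.png

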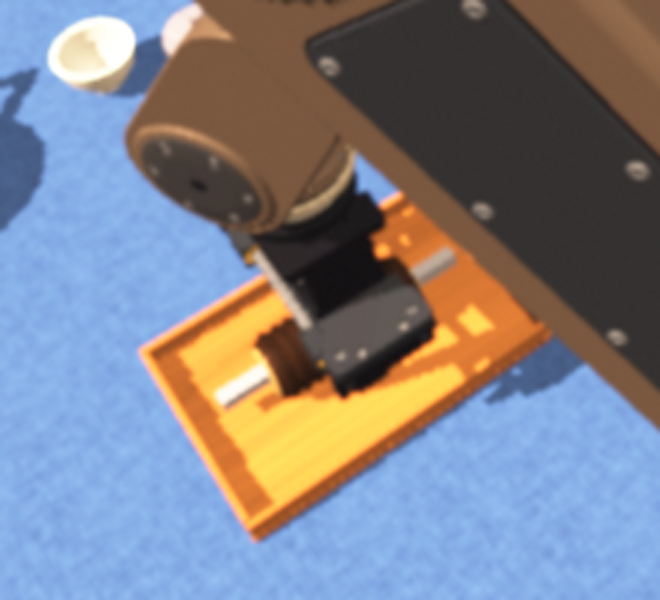

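The roller lies in the tray, released. Withdraw straight up, then away to the robot's right at height.

Call:
play_rows([
  [0,0,-0.01,0,0,0,76],
  [0,0,-0.02,0,0,0,76],
  [0,0,-0.03,0,0,0,76],
  [0,0,-0.04,0,0,0,76],
  [0,0,-0.045,0,0,0,76],
  [0,0,-0.045,0,0,0,76],
  [0,0,-0.045,0,0,0,76],
  [0,0,-0.045,0,0,0,76],
])

```text
t: 16.15
eef_pos: [443.9, 321.6, 312.0]
tcp_rot: [-3.141, 0.001, 1.502]
ft_force: [-0.1, 0.2, 0.1]
opening: 0.764
```

Call:
play_rows([
  [-0.045,0.01,0,0,0,0,76],
  [-0.045,0.01,0,0,0,0,76],
  [-0.045,0.01,0,0,0,0,76],
  [-0.045,0.01,0,0,0,0,76],
  [-0.045,0.01,0,0,0,0,76],
  [-0.045,0.01,0,0,0,0,76],
  [-0.045,0.01,0,0,0,0,76],
  [-0.045,0.01,0,0,0,0,76],
])

```text
t: 16.95
eef_pos: [499.0, -50.4, 326.0]
tcp_rot: [3.122, -0.007, 1.512]
ft_force: [2.0, -0.4, 0.0]
opening: 0.759
```

Call:
play_rows([
  [-0.045,0,0,0,0,0,76],
  [-0.045,0,0,0,0,0,76],
  [-0.045,0,0,0,0,0,76],
  [-0.045,0,0,0,0,0,76],
  [-0.045,0,0,0,0,0,76],
  [0,0,0,0,0,0,76],
  [0,0,0,0,0,0,76],
])

```text
t: 17.65
eef_pos: [481.1, -288.7, 329.5]
tcp_rot: [3.118, -0.005, 1.506]
ft_force: [0.9, 0.2, -0.3]
opening: 0.758
```

```bash
python3 - <<'E'
from h import *
S=read_camera("side");T=read_camera("top")
cv2.imwrite("pics/s12.png",S["img"][:,:,::-1]);cv2.imwrite("pics/t12.png",T["img"][:,:,::-1])
a=S["img"][120:440,100:340,::-1];b=T["img"][80:400,90:390,::-1]
cv2.imwrite("pics/c12.png",cv2.resize(np.hstack([a,b]),(800,474),interpolation=2))
E
```

```text
(no output)
```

View pics/c12.png

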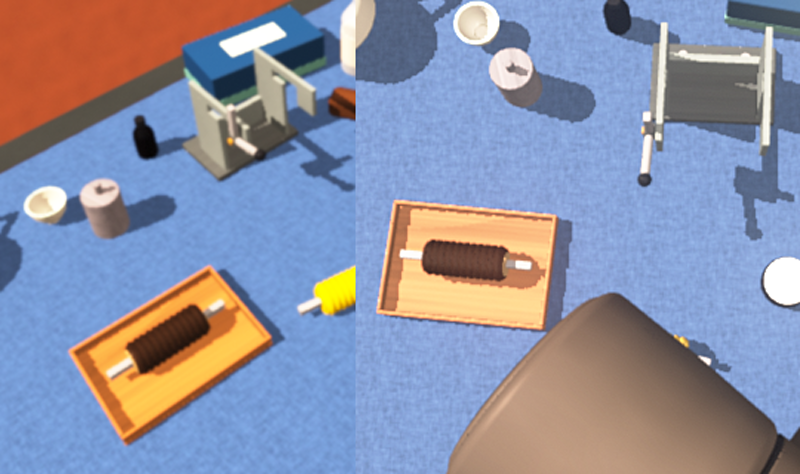

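The roller lies lengthwise in the tray (top crop ~(465,260)) and the lever points forward (ball ~(644,180)). A quick measurement, then hand in.

```bash
python3 - <<'E'
from h import *
S=read_camera("side");T=read_camera("top")
f=lambda x,y:(90+(x-356)/1.481,80+y/1.481); g=lambda x,y:(100+x/1.481,120+y/1.481)
C=np.array([445,322.3,0])
L=tri(S,g(108,375),T,f(400,254));R=tri(S,g(226,303),T,f(531,266))
m=(L+R)/2-C; d=L-R; print("ends",L,R,"mid rel",m,"axle yaw vs tray",-np.arctan2(d[0],d[1])+0.07)
b=tri(S,g(260,153),T,f(644,180)); print("ball",b,"stand x",b[0]-683,"cam",np.arctan2(-(b[0]-683+75),b[2]-135)+0.26)
job_done()
E
```

```text
ends [454.295428   413.55521242  33.56106139] [441.37666716 232.14640173  30.33265693] mid rel [ 2.83604758  0.55080707 31.94685916] axle yaw vs tray -0.0010935065441510933
ball [538.17079366  74.54953761 155.82347132] stand x -144.82920633863807 cam 1.5409864388373595
the job is handed in; nothing more can be done
```

The job is done and handed in at about 18 s of the 58 s; no verdict was reported.

- **Lever:** I swung the cam lever open with shut fingers behind the handle until it met its stop. The roller stayed in its seat while I did this.
- **Roller:** I gripped the brown roller from above, drew it forward, lowered it out of the slots and took it forward and low. I then raised it, set it in the wooden tray, let go and moved the arm clear.

The last two-view check gave these values:

| Check | Measured | Limit |
|---|---|---|
| Roller centre from tray centre, x | about 3 mm | 60 mm |
| Roller centre from tray centre, y | about 1 mm | 30 mm |
| Roller centre above the tray's underside | about 32 mm | 38 mm |
| Axle angle to the tray's long side | about 0 rad | 0.3 rad |
| Cam angle | about 1.54 rad | above 1.2 rad |

**Things that did not go to plan:**
- The arm often fell short of or overran moves by a few millimetres, up to 17 mm, and I corrected the ones that mattered.
- On setting down, one reading showed a brief 40 N at the wrist as the roller met the tray floor, against the 120 N wrist limit. I eased off at once. The fingers and roller carried that load. From the geometry the gripper body touched nothing, though I have no direct contact reading for it.
- The force reading at release did not clearly show whether the roller was resting on the floor. It was within about 1–2 mm of it when the fingers opened.

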